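# Clamp the dovetailed board to the joiner's bench

### The arm

A 7-joint arm with a two-finger parallel gripper is mounted at the origin on the work surface. World frame = base frame: x ahead of the robot, y to its left, z up, the work surface at z = 0. Lengths are in m, angles in rad, forces in N, time in s.
With the tool pointing down it reaches from about 0.35 to 0.9 m from the base axis. Payload 8.1 kg.
Tool frame: the origin (TCP) lies between the finger pads; the fingertips stand 14 mm ahead of it and the grasp point (between the pads) lies 5 mm behind it; z points along the fingers, y is the line along which they close (so a half turn about z gives the same grasp; the last joint's range is limited). The gripper opens to 85 mm and grips with 20 to 120 N. Pads are 22 mm wide; open, the fingers measure 114 mm over their backs; the gripper's body (76 mm by 85 mm) begins 54 mm behind the grasp point. The pads swing forward as they close: fully open they stand 13 mm farther back than shut.
Start: joints at [1.083, 0.434, 0.025, 1.573, -0.012, 1.134, -0.075], TCP at [0.235, -0.579, 0.245] pointing down, gripper open.
Joint ranges: [-2.62, 2.62], [-0.44, 2.09], [-1.27, 1.32], [0.08, 2.57], [-1.32, 4.46], [0.12, 2], [-2.74, 2.74]. Speed limits (rad/s): [2.22, 2.22, 3.01, 3.01, 3.14, 3.14, 3.14].

### API

Orientations are given as a unit quaternion [x, y, z, w].
In Python, from plant import arm, imaging gives the robot as it stands.
- The arm moves only by the tool servo_tool, never from a script. Its argument "commands" is a list of rows, each a list of 3 entries, a list of its own where there are three numbers: the opening, from 0 (shut) to 1 (fully open), then the shift along the tool's x, y, z in cm, then the turn, a rotation vector about the tool's x, y, z in rad. In form: [[gripper, [x, y, z], [wx, wy, wz]], ...]. A call has 1 to 5 rows; each row is the pose to reach, as a shift and turn from the pose commanded when the call began, along the tool's axes at that moment; what a row does not reach only later rows make up. A row lasts 1/12 s, in which the tool goes at most 41.7 mm and 7.16 degrees, less where a joint would pass 70% of its speed; a pose out of reach is approached as far as the arm can. A call with a gripper value outside its range is refused whole. The fingers move at their own pace and stop on an object; "newtons" is the grip in N (left out, the last holds). Time passes only in rows, so rows that repeat a pose let the fingers close. It gives the time, the measured TCP pose, the force, the opening and the grip force at its end, in the units of the state.
- arm.get_obs(): the state, without advancing time (a new reading comes with each control period).
- imaging.snapshot(name): name is "side" or "top" or "wrist"; returns a dict with "image" (400x640x3 uint8, red, green, blue), "depth" (400x640 float32, m along the optical axis (not along the pixel's ray), 0 where there is no reading), "fx", "fy", "cx", "cy" (pixels), "distortion" ([k1, k2, p1, p2, k3] as OpenCV has them; the pictures are not rectified), "T" (4x4, takes a point from camera to world coordinates). Camera axes: x right, y up, looking along -z (the intrinsics and any distortion apply to the point x, -y, -z); pixel columns grow to the right and rows downward; lengths in m; the calibration is good to about 2 mm. A picture is of the moment at which its call begins.
- arm.close_job(): hands the job in; it is judged then, once.
The state is a dict: "time": time; "joint_pos": joint angles; "dq": joint speeds; "effort": joint torques, N m; "tool_pos": TCP position; "tool_rot": TCP orientation; "force": force on the tool from outside, world axes, zero at the start; "moment": the same for the moment, N m; "grip_width": finger opening in m; "gripper_force": force on a finger pad.
Only numpy, scipy, OpenCV 4.12 (cv2) and the standard library are available. Lean on these libraries where they do the work, as an engineer would, in place of code of your own. Each camera call takes 0.05 s, during which the arm holds its last target. There are 200 camera calls.

### The job

Clamp the dovetailed board down on the bench where it lies, ready for chopping out: take the clamp's arm and slide it down its bar until the foot presses on the board and the arm cocks up and bites on the bar, then screw the handle clockwise until the board is held firmly, but not so hard that the foot dents the wood. Do not shift the board, leave the chisel and the offcuts lying around it alone, and let go of the clamp.

Things in the scene. Friction and masses are not known exactly. Their poses are not given: they have to be found in the camera images.
- clamp: Bench clamp's fixed part: upright steel bar, 30 x 10 mm, 270 mm high, on a flange 90 x 64 x 8 mm screwed to the bench; it does not move. Origin at bench height on the bar's axis, z up. Its -x axis points from the bar along the clamp's arm to the handle, roughly towards the robot; the bar's 30 mm side lies along x.
- jaw (a joint): How far the sliding arm (0.45 kg, sleeve 54 x 30 x 62 mm on the bar) has come down, m; 0 = top, foot 93 to 100 mm above the board; end stop 0.14. Friction of 6 to 7 N keeps it where it is left. Held level it slides freely; pushed only at its far end it droops and sticks. When the work pushes the foot up, the arm tilts foot-end-up by about 0.03 rad, the sleeve jams on the bar and holds.
- jaw_grip (a point): Middle of the sliding arm, 80 mm from the bar's and the screw's axes: where to grip, lightly (25 N), so that it can tilt. A level steel beam 22 mm wide (clamp's y), 26 mm high (this point at mid height), 134 mm long. After the foot touches, press on here 4 to 12 mm (about 16 N while the stem goes in) until it takes 20 N more than at rest before: it has tilted and jammed, and stays so when let go.
- handle (a joint): Turn of the screw, rad; 0 at the start, grows clockwise seen from above, 3 mm of foot travel per rad, stop at 14. Moment at the handle: below 0.15 N m idle, up to 0.25 while the foot's stem is pushed in, then about 0.012 N m per newton of clamping, which grows some 50 N per rad: 0.5 to 0.55 N m is a firm hold (45 N), below 0.35 slack, above 0.75 the foot dents the wood. It stays as left.
- handle_grip (a point): On the axis of the round upright wooden screw handle (28 mm diameter, 60 mm tall; it rocks a little on the screw), 22 mm below its top end and 38 mm above its lower end; at the start 70 mm above the arm's middle. Its z points up the handle. While the foot stands on the board the handle keeps its height as it turns, within 1 mm.
- foot: The clamp's foot: a rubber-soled disc of 40 mm diameter and 12 mm height under the screw; it tips to lie flat and turns with the screw. Origin at the centre of its underside. Its stiff stem stands out of the screw by 0 to 7 mm, different each time and not seen; 12 N push it in, and only when it is fully in does the clamp grip hard.
- board: The work: a loose light wood board lying flat, 110 mm (x) by about 203 mm (y) and 22 mm thick (z), 0.26 kg, with three sawn dovetails at its +y end. Origin on its underside near the middle, so its top face is 22 mm above. It lies under the clamp's foot.
- chisel: Bystander: bench chisel with wooden handle, 240 mm long, lying beside the board, to be left alone.
- offcut_a: Bystander: wood offcut 40 x 26 x 14 mm, to be left alone.
- offcut_b: Bystander: wood offcut 30 x 30 x 10 mm near the foot of the bar, to be left alone.
There are look-alikes about, which are no part of the job. Several things look just like the board: the one meant starts farthest to the robot's left.

How it is judged:
On the way:
1. the arm is slid down until the foot presses on the board and the arm has tilted up on the bar (by more than 0.015 rad), before the screw is turned (less than half a radian) (contact force between foot and board above 1 N and angle between jaw_grip's own z axis and vertical above 0.015 rad and value of joint handle below 0.5 rad), for 0.2 s.
At the end, for the whole second after the job is handed in: The foot presses the board with more than 25 N (and never pressed with more than 70 N), the arm is tilted on the bar by more than 0.025 rad, the screw has been turned in by more than 0.3 rad, and the board lies still within 8 mm of where it was (contact force between foot and board above 25 N and angle between jaw_grip's own z axis and vertical above 0.025 rad and value of joint handle above 0.3 rad and distance of board from where it was at the start of the episode below 0.008 m and linear speed of board below 0.01 m/s); the robot touches nothing.
It fails at once if the foot dents the board (more than 70 N) (contact force between foot and board above 70 N).
It fails at once if the board is shifted by more than 15 mm (distance of board from where it was at the start of the episode above 0.015 m).
It fails at once if the chisel or an offcut beside the board is moved by more than 30 mm (distance of any of chisel, offcut_a, offcut_b from where it was at the start of the episode above 0.03 m).
It also fails if it takes over 58 s, if anything falls off the work surface, if the arm or the gripper's body presses on something with over 40 N, if the wrist force passes 120 N, or if a joint passes its speed limit or range.

## Working session

There is one attempt and no reset: what is moved stays moved. The work goes in short steps, Python scripts to look and compute and a tool call to move; the robot and the scene stay as the last step left them, time stands still between calls to the robot, and variables do not carry over. Pictures are saved under pics/ and viewed, at most 10 in all, crops included, and the job is handed in when it is done.

Besides the shell and the picture viewer there is one more tool, called after ">>>" by a JSON object that holds its "method" and its "body", one argument or row to a line. servo_tool: Moves the arm, as the interface text tells. Its arguments: {"type":"object","properties":{"commands":{"type":"array"},"newtons":{"type":"number"}},"required":["commands"]}

```bash
mkdir -p pics; cat > h.py <<'E'
import numpy as np, cv2
from plant import arm, imaging
def snap(n):
    s=imaging.snapshot(n); np.savez(''+n+'.npz',**{k:np.array(v) for k,v in s.items()}); return s
def save(s,f): cv2.imwrite('pics/'+f,np.asarray(s['image'])[:,:,::-1])
def ray(s,u,v):
    K=np.array([[s['fx'],0,s['cx']],[0,s['fy'],s['cy']],[0,0,1.]],float)
    p=cv2.undistortPoints(np.array([[[u,v]]],float),K,np.array(s['distortion'],float))[0,0]
    T=np.array(s['T']); d=T[:3,:3]@np.array([p[0],-p[1],-1.]); return T[:3,3],d
def pt(s,u,v): # by depth
    o,d=ray(s,u,v); return o+d*float(s['depth'][int(round(v)),int(round(u))])
def plane(s,u,v,z):
    o,d=ray(s,u,v); return o+d*(z-o[2])/d[2]
E
python3 - <<'E'
from h import *
o=arm.get_obs(); print(o)
for n in('side','top'):
    s=snap(n); save(s,n+'0.png'); print(n,s['fx'],s['distortion'],np.round(s['T'],3).tolist())
E
```

```text
{'time': 0.0, 'joint_pos': array([ 1.08341738,  0.43518311,  0.02496992,  1.57410957, -0.01162566,
        1.13400724, -0.07510465]), 'dq': array([-0.00209694,  0.00026447,  0.00060729,  0.00082435, -0.00059366,
       -0.00010981, -0.00034234]), 'effort': array([-1.76565322e-04, -6.70460916e+01,  1.02508575e+00, -3.16202867e+01,
        1.56693638e-02,  1.24156513e-02, -3.09261374e-06]), 'tool_pos': array([ 0.234369  , -0.57886099,  0.24454586]), 'tool_rot': array([ 9.81557764e-01,  1.91164186e-01, -2.06122742e-04, -7.53372597e-04]), 'force': array([ 0.10414415, -0.79703233, -0.31780159]), 'moment': array([-0.0256958 ,  0.03560834, -0.01293021]), 'gripper_force': 0.0, 'grip_width': 0.08553121790314662}
side 454.6656688657312 [-0.12107275  0.          0.          0.          0.        ] [[-0.997, 0.045, -0.069, 0.502], [-0.081, -0.67, 0.738, 0.821], [-0.013, 0.741, 0.671, 0.944], [0.0, 0.0, 0.0, 1.0]]
top 485.0347180757249 [-0.10045583  0.          0.          0.          0.        ] [[-0.023, 0.998, -0.051, 0.548], [-1.0, -0.023, 0.004, -0.024], [0.003, 0.051, 0.999, 1.26], [0.0, 0.0, 0.0, 1.0]]
```

View pics/side0.png

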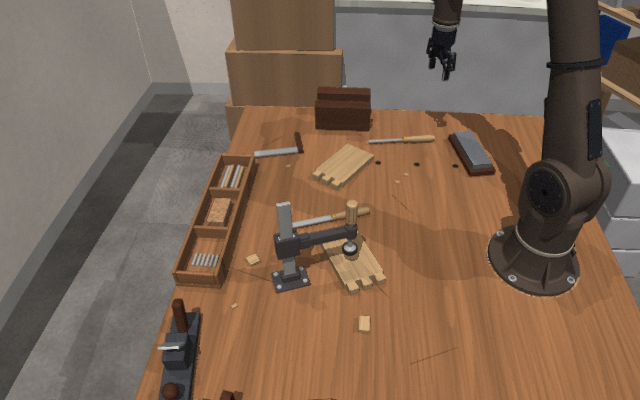

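View pics/top0.png

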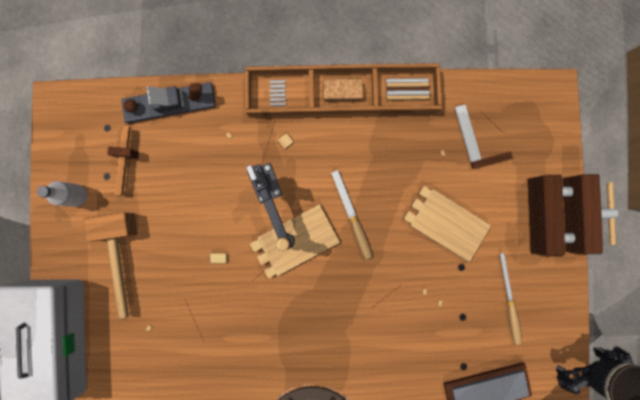

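The side view shows the clamp with its bar at about (285,235), the handle at (351,215) and the dovetailed board under the foot at (355,265). In the top view the bar top is near (255,175) and the handle near (285,242). The board under the foot is the leftmost one. I'll measure these next with depth.

```bash
python3 - <<'E'
from h import *
for n,(u0,u1,v0,v1) in (('top',(225,350,150,285)),('side',(255,400,185,300))):
    s=np.load(n+'.npz'); P=[];C=[]
    for v in range(v0,v1):
        for u in range(u0,u1):
            if s['depth'][v,u]>0: P.append(pt(s,u,v));C.append(s['image'][v,u])
    P=np.array(P);C=np.array(C).astype(int)
    np.savez('pc_'+n+'.npz',P=P,C=C)
    z=P[:,2]; print(n,np.histogram(z,bins=np.arange(-.01,.3,.01)))
    for lo,hi in((.245,.3),(.215,.245),(.17,.215),(.14,.17),(.10,.14),(.015,.03)):
        q=P[(z>lo)&(z<hi)]
        if len(q)>3:
            r=cv2.minAreaRect((q[:,:2]*1000).astype(np.float32)); print(lo,hi,len(q),q.mean(0).round(4),np.median(q[:,2]).round(4),r)
E
```

```text
bash:   481 Killed                     python3 - <<'E'
from h import *
for n,(u0,u1,v0,v1) in (('top',(225,350,150,285)),('side',(255,400,185,300))):
    s=np.load(n+'.npz'); P=[];C=[]
    for v in range(v0,v1):
        for u in range(u0,u1):
            if s['depth'][v,u]>0: P.append(pt(s,u,v));C.append(s['image'][v,u])
    P=np.array(P);C=np.array(C).astype(int)
    np.savez('pc_'+n+'.npz',P=P,C=C)
    z=P[:,2]; print(n,np.histogram(z,bins=np.arange(-.01,.3,.01)))
    for lo,hi in((.245,.3),(.215,.245),(.17,.215),(.14,.17),(.10,.14),(.015,.03)):
        q=P[(z>lo)&(z<hi)]
        if len(q)>3:
            r=cv2.minAreaRect((q[:,:2]*1000).astype(np.float32)); print(lo,hi,len(q),q.mean(0).round(4),np.median(q[:,2]).round(4),r)
E
```

```bash
cat >> h.py <<'E'
def load(n): return {k:v for k,v in np.load(''+n+'.npz').items()}
def cloud(s,u0,u1,v0,v1):
    V,U=np.mgrid[v0:v1,u0:u1]; D=s['depth'][v0:v1,u0:u1].ravel()
    K=np.array([[s['fx'],0,s['cx']],[0,s['fy'],s['cy']],[0,0,1.]],float)
    p=cv2.undistortPoints(np.stack([U.ravel(),V.ravel()],1)[:,None].astype(float),K,np.array(s['distortion'],float))[:,0]
    c=np.stack([p[:,0],-p[:,1],-np.ones(len(p))],1)*D[:,None]; T=np.array(s['T'])
    m=D>0; return (c@T[:3,:3].T+T[:3,3])[m], s['image'][v0:v1,u0:u1].reshape(-1,3)[m].astype(int)
E
python3 - <<'E'
from h import *
for n,b in (('top',(225,350,150,285)),('side',(255,400,185,300))):
    P,C=cloud(load(n),*b); z=P[:,2]
    print(n,dict(zip(np.arange(-10,300,10),np.histogram(z,bins=np.arange(-.01,.31,.01))[0])))
    for lo,hi in((.255,.3),(.215,.255),(.17,.215),(.14,.17),(.10,.14),(.015,.03)):
        q=P[(z>lo)&(z<hi)]
        if len(q)>3:
            r=cv2.minAreaRect((q[:,:2]*1000).astype(np.float32)); print(lo,hi,len(q),q.mean(0).round(4),np.median(q[:,2]).round(4),np.round(r[0],1),np.round(r[1],1),r[2])
E
```

```text
top {np.int64(-10): np.int64(5149), np.int64(0): np.int64(7118), np.int64(10): np.int64(933), np.int64(20): np.int64(2458), np.int64(30): np.int64(8), np.int64(40): np.int64(0), np.int64(50): np.int64(0), np.int64(60): np.int64(2), np.int64(70): np.int64(44), np.int64(80): np.int64(3), np.int64(90): np.int64(0), np.int64(100): np.int64(1), np.int64(110): np.int64(7), np.int64(120): np.int64(16), np.int64(130): np.int64(27), np.int64(140): np.int64(309), np.int64(150): np.int64(240), np.int64(160): np.int64(169), np.int64(170): np.int64(32), np.int64(180): np.int64(6), np.int64(190): np.int64(17), np.int64(200): np.int64(7), np.int64(210): np.int64(11), np.int64(220): np.int64(134), np.int64(230): np.int64(19), np.int64(240): np.int64(10), np.int64(250): np.int64(6), np.int64(260): np.int64(33), np.int64(270): np.int64(46), np.int64(280): np.int64(0), np.int64(290): np.int64(0)}
0.255 0.3 83 [0.6524 0.1065 0.2692] 0.2704 [653.  107.2] [30.3 10.2] 22.180362701416016
0.215 0.255 172 [0.5305 0.0592 0.2283] 0.2272 [579.3  73.9] [187.7  27.7] 17.35471534729004
0.17 0.215 66 [0.6189 0.0882 
[... 1081 characters left out ...]
 np.int64(44), np.int64(250): np.int64(46), np.int64(260): np.int64(76), np.int64(270): np.int64(6), np.int64(280): np.int64(0), np.int64(290): np.int64(0)}
0.255 0.3 103 [0.6521 0.1106 0.265 ] 0.2669 [652.3 108.9] [29.4 13.7] 21.940444946289062
0.215 0.255 297 [0.595  0.0901 0.2308] 0.227 [577.3  83.5] [188.   28.6] 23.354520797729492
0.17 0.215 343 [0.5841 0.0889 0.1927] 0.193 [577.8  82.9] [188.1  16.9] 18.423175811767578
0.14 0.17 866 [0.5946 0.0924 0.1525] 0.1497 [583.6  82.6] [202.9  35.1] 20.508201599121094
0.1 0.14 531 [0.5949 0.0989 0.1267] 0.1282 [581.9  92.1] [202.2  31.6] 16.02406120300293
0.015 0.03 2178 [0.5029 0.0465 0.0207] 0.0206 [538.  -52.6] [398.7 267.1] 88.31587982177734
```

```bash
python3 - <<'E'
from h import *
bar=np.array([.653,.108])
for n,b in (('top',(225,350,150,285)),('side',(255,400,185,300))):
    P,C=cloud(load(n),*b); z=P[:,2]; d=np.linalg.norm(P[:,:2]-bar,axis=1)
    q=P[(z>.22)&(z<.236)&(d>.12)]
    print(n,'handle top',len(q),q.mean(0).round(4),cv2.minEnclosingCircle((q[:,:2]*1000).astype(np.float32)))
    q=P[(z>.144)&(z<.156)&(d>.045)&(d<.12)]
    l=cv2.fitLine(q[:,:2].astype(np.float32),cv2.DIST_L2,0,.01,.01).ravel(); print('beam',len(q),np.median(q[:,2]),l.round(4),np.degrees(np.arctan2(l[1],l[0])))
    q=P[(z>.15)&(z<.19)&(d<.045)]; print('sleeve top',np.percentile(q[:,2],[10,50,90]).round(4))
    q=P[(z>.05)&(z<.15)&(d>.14)]; print('near handle z hist',np.histogram(q[:,2],bins=np.arange(.05,.16,.01))[0])
# chisel + offcut + board in top
P,C=cloud(load('top'),200,400,100,300); z=P[:,2]
m=(z>.018)&(z<.027); q=P[m]
import numpy as np
print(q[:,:2].min(0),q[:,:2].max(0))
E
```

```text
top handle top 137 [0.5033 0.0495 0.227 ] ((502.9941711425781, 49.958465576171875), 14.05911636352539)
beam 294 0.149060731243295 [0.9359 0.3522 0.5747 0.0768] 20.622295
sleeve top [0.1554 0.1663 0.1702]
near handle z hist [ 0  2 44  3  0  0  0  3  4 24]
side handle top 92 [0.5028 0.0529 0.2254] ((501.7225646972656, 50.266300201416016), 14.806571960449219)
beam 223 0.14785877091124078 [0.9146 0.4044 0.5766 0.0811] 23.85144
sleeve top [0.1539 0.1651 0.1805]
near handle z hist [  0  30 120  27   8   8  10  33  33  53]
[ 0.40886869 -0.24540765] [0.87384974 0.2722034 ]
```

```bash
cat >> h.py <<'E'
from scipy.spatial.transform import Rotation as R
def goto(p,yaw):
    o=arm.get_obs(); r=R.from_quat(o['tool_rot']); t=R.from_euler('z',yaw,degrees=True)*R.from_quat([1,0,0,0])
    print('t',round(o['time'],2),'pos',o['tool_pos'].round(4),'F',o['force'].round(1),'M',o['moment'].round(2),'w',round(o['grip_width'],4),'q',o['joint_pos'].round(2))
    print('shift cm',(r.inv().apply(np.array(p)-o['tool_pos'])*100).round(2),'turn',(r.inv()*t).as_rotvec().round(3))
E
python3 -c "
from h import *
goto([.578,.0788,.31],21.0)"
```

```text
t 0.1 pos [ 0.2344 -0.5789  0.2446] F [-0.6  0.3  0.1] M [-0.02  0.03  0.02] w 0.0855 q [ 1.08  0.44  0.03  1.57 -0.01  1.13 -0.08]
shift cm [ 56.53 -48.08  -6.48] turn [-0.001  0.     0.018]
```

>>> {"method": "servo_tool", "body": {
  "commands": [
    [0.6,[0,0,-6.5],[0,0,0.018]],
    [0.6,[5.6,-4.8,-6.5],[0,0,0.018]],
    [0.6,[8.4,-7.2,-6.5],[0,0,0.018]],
    [0.6,[11.2,-9.6,-6.5],[0,0,0.018]],
    [0.6,[14,-12,-6.5],[0,0,0.018]]
  ],
  "newtons": 25
}}

```text
time: 0.52
tool_pos: [0.3105, -0.432, 0.3102]
tool_rot: [0.983, 0.182, 0.0, 0.0]
force: [1.3, 0.3, -0.2]
grip_width: 0.051
gripper_force: 0.0
```

>>> {"method": "servo_tool", "body": {
  "commands": [
    [0.6,[43,-38,0],[0,0,0]],
    [0.6,[43,-38,0],[0,0,0]],
    [0.6,[43,-38,0],[0,0,0]],
    [0.6,[43,-38,0],[0,0,0]],
    [0.6,[43,-38,0],[0,0,0]]
  ]
}}

```text
time: 0.93
tool_pos: [0.4065, -0.2468, 0.3097]
tool_rot: [0.983, 0.182, -0.0, 0.0]
force: [0.4, -0.6, -0.2]
grip_width: 0.0509
gripper_force: 0.0
```

```bash
python3 -c "
from h import *
goto([.578,.0788,.31],21.0)"
```

```text
t 0.93 pos [ 0.4065 -0.2468  0.3097] F [ 0.4 -0.6 -0.2] M [-0.07 -0.1   0.01] w 0.0509 q [ 0.59  0.15 -0.18  1.81  0.03  1.18 -0.8 ]
shift cm [ 27.68 -24.25  -0.04] turn [0. 0. 0.]
```

>>> {"method": "servo_tool", "body": {
  "commands": [
    [0.6,[27.7,-24.2,0],[0,0,0]],
    [0.6,[27.7,-24.2,0],[0,0,0]],
    [0.6,[27.7,-24.2,0],[0,0,0]],
    [0.6,[27.7,-24.2,0],[0,0,0]],
    [0.6,[27.7,-24.2,0],[0,0,0]]
  ]
}}

```text
time: 1.35
tool_pos: [0.5039, -0.0627, 0.3097]
tool_rot: [0.983, 0.182, -0.0, 0.0]
force: [0.8, -0.4, -0.2]
grip_width: 0.0512
gripper_force: 0.0
```

```bash
python3 -c "
from h import *
goto([.578,.0788,.31],21.0)"
```

```text
t 1.35 pos [ 0.5039 -0.0627  0.3097] F [ 0.8 -0.4 -0.2] M [ 0.01 -0.04 -0.08] w 0.0512 q [ 0.29  0.22 -0.33  1.73  0.08  1.2  -1.26]
shift cm [ 11.99 -10.55  -0.04] turn [ 0.  0. -0.]
```

>>> {"method": "servo_tool", "body": {
  "commands": [
    [0.6,[12,-10.5,0],[0,0,0]],
    [0.6,[12,-10.5,0],[0,0,0]],
    [0.6,[12,-10.5,0],[0,0,0]],
    [0.6,[12,-10.5,0],[0,0,0]],
    [0.6,[12,-10.5,0],[0,0,0]]
  ]
}}

```text
time: 1.77
tool_pos: [0.5791, 0.0848, 0.3089]
tool_rot: [0.982, 0.187, 0.0, -0.002]
force: [-2.0, 1.6, -0.2]
grip_width: 0.0512
gripper_force: 0.0
```

```bash
python3 -c "
from h import *
goto([.578,.0788,.131],21.0)
s=snap('wrist');save(s,'wrist1.png')"
```

```text
t 1.77 pos [0.5791 0.0848 0.3089] F [-2.   1.6 -0.2] M [ 0.    0.11 -0.02] w 0.0512 q [ 0.05  0.36 -0.39  1.55  0.14  1.26 -1.56]
shift cm [-0.34  0.6  17.79] turn [-0.004 -0.001  0.009]
```

View pics/wrist1.png

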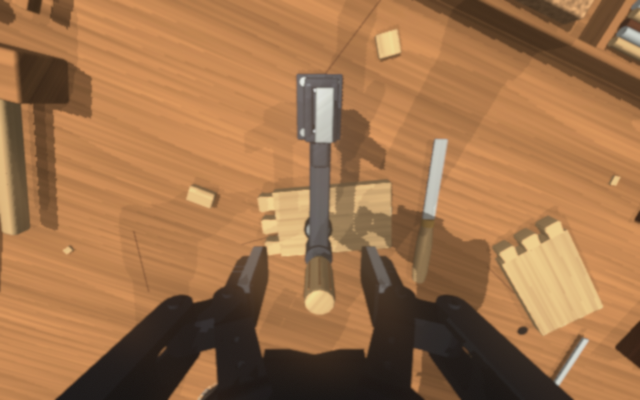

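The beam is upright at column 319, midway between the fingers (about 250 and 385). The handle end is at (320,300) and the board lies below it. Alignment is good, so I'll go down in steps and check.

>>> {"method": "servo_tool", "body": {
  "commands": [
    [0.6,[0,0,3],[0,0,0]],
    [0.6,[0,0,6],[0,0,0]],
    [0.6,[0,0,8],[0,0,0]],
    [0.6,[0,0,8],[0,0,0]],
    [0.6,[0,0,8],[0,0,0]]
  ]
}}

```text
time: 2.23
tool_pos: [0.5773, 0.0754, 0.2292]
tool_rot: [0.983, 0.182, -0.001, 0.0]
force: [-0.3, -0.1, 0.9]
grip_width: 0.051
gripper_force: 0.0
```

```bash
python3 -c "
from h import *
goto([.578,.0788,.131],21.0)"
```

```text
t 2.23 pos [0.5773 0.0754 0.2292] F [-0.3 -0.1  0.9] M [ 0.03  0.03 -0.05] w 0.051 q [ 0.05  0.41 -0.38  1.68  0.17  1.09 -1.58]
shift cm [ 0.21 -0.29  9.82] turn [-0.     0.003 -0.001]
```

>>> {"method": "servo_tool", "body": {
  "commands": [
    [0.6,[0.2,-0.3,3],[0,0,0]],
    [0.6,[0.2,-0.3,6],[0,0,0]],
    [0.6,[0.2,-0.3,9],[0,0,0]],
    [0.6,[0.2,-0.3,9.8],[0,0,0]],
    [0.6,[0.2,-0.3,9.8],[0,0,0]]
  ]
}}

```text
time: 2.65
tool_pos: [0.5783, 0.0794, 0.1312]
tool_rot: [0.983, 0.182, -0.001, 0.0]
force: [0.4, -0.3, 0.7]
grip_width: 0.051
gripper_force: 0.0
```

```bash
python3 -c "
from h import *
goto([.578,.0788,.131],21.0)
s=snap('side');save(s,'side1.png')
s['image']=cv2.resize(np.ascontiguousarray(s['image'][150:330,220:460]),None,fx=3,fy=3);save(s,'side1c.png')"
```

```text
t 2.65 pos [0.5783 0.0794 0.1312] F [ 0.4 -0.3  0.7] M [0.06 0.01 0.03] w 0.051 q [ 0.02  0.52 -0.35  1.78  0.22  0.89 -1.64]
shift cm [-0.04  0.04  0.02] turn [-0.     0.002 -0.   ]
```

View pics/side1c.png

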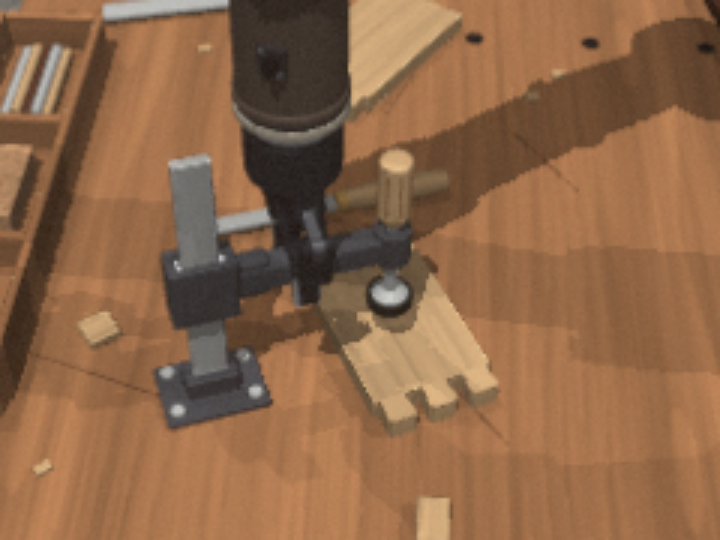

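The fingers straddle the beam at about (305,265). The foot hangs at (388,293) above the board, and the wrist clears the bar. Closing the gripper lightly.

>>> {"method": "servo_tool", "body": {
  "commands": [
    [0,[0,0,0],[0,0,0]],
    [0,[0,0,0],[0,0,0]],
    [0,[0,0,0],[0,0,0]],
    [0,[0,0,0],[0,0,0]],
    [0,[0,0,0],[0,0,0]]
  ],
  "newtons": 25
}}

```text
time: 3.12
tool_pos: [0.5802, 0.0801, 0.133]
tool_rot: [0.983, 0.182, 0.002, 0.0]
force: [5.3, -1.7, 1.2]
grip_width: 0.0217
gripper_force: 30.7
```

```bash
python3 -c "
from h import *
goto([.578,.0788,.11],21.0); print(arm.get_obs()['gripper_force'])"
```

```text
t 3.12 pos [0.5802 0.0801 0.133 ] F [ 5.3 -1.7  1.2] M [ 0.   -0.81  0.09] w 0.0217 q [ 0.02  0.51 -0.35  1.78  0.22  0.88 -1.64]
shift cm [-0.25  0.04  2.3 ] turn [ 0.001 -0.003 -0.   ]
30.657066106796265
```

>>> {"method": "servo_tool", "body": {
  "commands": [
    [0,[0,0,0.4],[0,0,0]],
    [0,[0,0,0.8],[0,0,0]],
    [0,[0,0,1.2],[0,0,0]],
    [0,[0,0,1.6],[0,0,0]],
    [0,[0,0,2],[0,0,0]]
  ]
}}

```text
time: 3.53
tool_pos: [0.5801, 0.0801, 0.1117]
tool_rot: [0.983, 0.182, 0.001, 0.0]
force: [6.4, -0.0, 2.1]
grip_width: 0.0216
gripper_force: 30.7
```

```bash
python3 -c "
from h import *
goto([.578,.0788,.11],21.0)"
```

```text
t 3.53 pos [0.5801 0.0801 0.1117] F [ 6.4 -0.   2.1] M [-0.06 -1.31  0.07] w 0.0216 q [ 0.02  0.54 -0.35  1.8   0.24  0.84 -1.65]
shift cm [-0.24  0.04  0.17] turn [ 0.    -0.003 -0.   ]
```

>>> {"method": "servo_tool", "body": {
  "commands": [
    [0,[0,0,0.3],[0,0,0]],
    [0,[0,0,0.6],[0,0,0]],
    [0,[0,0,0.9],[0,0,0]],
    [0,[0,0,1.2],[0,0,0]],
    [0,[0,0,1.2],[0,0,0]]
  ]
}}

```text
time: 3.95
tool_pos: [0.5801, 0.0801, 0.0993]
tool_rot: [0.983, 0.182, 0.001, -0.0]
force: [7.0, -0.3, 0.3]
grip_width: 0.0212
gripper_force: 30.4
```

>>> {"method": "servo_tool", "body": {
  "commands": [
    [0,[0,0,0.1],[0,0,0]],
    [0,[0,0,0.2],[0,0,0]],
    [0,[0,0,0.3],[0,0,0]],
    [0,[0,0,0.4],[0,0,0]],
    [0,[0,0,0.4],[0,0,0]]
  ]
}}

```text
time: 4.37
tool_pos: [0.5801, 0.08, 0.0957]
tool_rot: [0.983, 0.182, 0.001, -0.0]
force: [5.9, -0.8, 2.2]
grip_width: 0.0217
gripper_force: 30.6
```

>>> {"method": "servo_tool", "body": {
  "commands": [
    [0,[0,0,0.1],[0,0,0]],
    [0,[0,0,0.2],[0,0,0]],
    [0,[0,0,0.3],[0,0,0]],
    [0,[0,0,0.4],[0,0,0]],
    [0,[0,0,0.4],[0,0,0]]
  ]
}}

```text
time: 4.78
tool_pos: [0.5802, 0.0801, 0.0922]
tool_rot: [0.983, 0.182, 0.001, 0.0]
force: [6.0, -0.5, 6.0]
grip_width: 0.0216
gripper_force: 31.3
```

```bash
cat > st.py <<'E'
from h import *
o=arm.get_obs(); print(o['time'],o['tool_pos'].round(4),'F',o['force'].round(1),'M',o['moment'].round(2))
P,C=cloud(snap('side'),255,400,185,300); d=np.linalg.norm(P[:,:2]-[.653,.108],axis=1); z=P[:,2]
q=P[(z>.01)&(z<.13)&(d>.135)&(np.linalg.norm(P[:,:2]-[.503,.05],axis=1)<.025)]; print(np.histogram(q[:,2],bins=np.arange(.01,.135,.005)))
E
python3 st.py
```

```text
4.7833 [0.5802 0.0801 0.0922] F [ 6.  -0.5  6. ] M [-0.26 -0.83  0.08]
(array([ 0, 26, 41, 28, 70, 46,  9,  6,  7,  6,  3,  1,  1,  8, 13, 19, 15,
       18, 28, 44, 50,  2,  4,  6]), array([0.01 , 0.015, 0.02 , 0.025, 0.03 , 0.035, 0.04 , 0.045, 0.05 ,
       0.055, 0.06 , 0.065, 0.07 , 0.075, 0.08 , 0.085, 0.09 , 0.095,
       0.1  , 0.105, 0.11 , 0.115, 0.12 , 0.125, 0.13 ]))
```

>>> {"method": "servo_tool", "body": {
  "commands": [
    [0,[0,0,0.1],[0,0,0]],
    [0,[0,0,0.2],[0,0,0]],
    [0,[0,0,0.2],[0,0,0]],
    [0,[0,0,0.2],[0,0,0]]
  ]
}}

```text
time: 5.17
tool_pos: [0.5803, 0.0801, 0.0908]
tool_rot: [0.983, 0.182, 0.002, 0.0]
force: [4.3, -1.4, 11.8]
grip_width: 0.0215
gripper_force: 32.3
```

>>> {"method": "servo_tool", "body": {
  "commands": [
    [0,[0,0,0.1],[0,0,0]],
    [0,[0,0,0.1],[0,0,0]],
    [0,[0,0,0.1],[0,0,0]]
  ]
}}

```text
time: 5.42
tool_pos: [0.5804, 0.0801, 0.0901]
tool_rot: [0.983, 0.182, 0.002, 0.0]
force: [3.2, -1.2, 14.5]
grip_width: 0.0215
gripper_force: 32.7
```

```bash
python3 st.py
```

```text
5.4167 [0.5804 0.0801 0.0901] F [ 3.2 -1.2 14.5] M [-0.43 -0.21  0.04]
(array([ 0, 28, 45, 22, 71, 48,  7,  7,  4,  4,  5,  0,  1, 12, 13, 18, 19,
       21, 31, 41, 43,  1,  3, 10]), array([0.01 , 0.015, 0.02 , 0.025, 0.03 , 0.035, 0.04 , 0.045, 0.05 ,
       0.055, 0.06 , 0.065, 0.07 , 0.075, 0.08 , 0.085, 0.09 , 0.095,
       0.1  , 0.105, 0.11 , 0.115, 0.12 , 0.125, 0.13 ]))
```

>>> {"method": "servo_tool", "body": {
  "commands": [
    [0,[0,0,0.1],[0,0,0]],
    [0,[0,0,0.2],[0,0,0]],
    [0,[0,0,0.2],[0,0,0]]
  ]
}}

```text
time: 5.72
tool_pos: [0.5804, 0.0801, 0.089]
tool_rot: [0.983, 0.182, 0.002, 0.0]
force: [-0.9, -2.5, 25.5]
grip_width: 0.0216
gripper_force: 34.2
```

>>> {"method": "servo_tool", "body": {
  "commands": [
    [0,[0,0,0.1],[0,0,0]],
    [0,[0,0,0.1],[0,0,0]],
    [0,[0,0,0.1],[0,0,0]]
  ]
}}

```text
time: 5.97
tool_pos: [0.5804, 0.0801, 0.0886]
tool_rot: [0.983, 0.182, 0.002, 0.0]
force: [-3.1, -4.7, 32.7]
grip_width: 0.0214
gripper_force: 35.3
```

```bash
cat > tilt.py <<'E'
from h import *
bar=np.array([.653,.108]); ax=np.array([.9336,.3584])
def f(s,dz,b):
    P,C=cloud(s,*b); r=-(P[:,:2]-bar)@ax; l=(P[:,:2]-bar)@[-ax[1],ax[0]]; z=P[:,2]+dz; a=abs(l)
    H=np.median(z[(abs(r-.16)<.01)&(a<.01)&(z>.21)&(z<.24)])
    m=(a<.007)&(z>.14)&(z<.156)
    n=np.median(z[m&(r>.035)&(r<.055)]) ; fr=np.median(z[m&(r>.105)&(r<.13)])
    S=np.median(z[(r>-.03)&(r<.03)&(a<.016)&(z>.16)&(z<.175)])
    return np.round([H,S,n,fr],4)-dz
import sys
dz=float(sys.argv[1])
s=load('top0') if 0 else None
print('before',f(load('topA'),0,(225,350,150,290)))
print('now top',f(snap('top'),dz,(225,350,150,290)))
print('before',f(load('sideA'),0,(255,400,185,300)))
print('now side',f(snap('side'),dz,(255,400,185,320)))
E
cp top.npz topA.npz; python3 - <<'E'
print()
E
python3 - <<'E'
import os
# initial side was overwritten; reuse latest pre-contact unavailable
import shutil; shutil.copy('side.npz','sideA.npz')
E
python3 tilt.py 0.042; python3 -c "
from h import *
s=load('side');s['image']=cv2.resize(np.ascontiguousarray(s['image'][180:310,250:410]),None,fx=4.5,fy=4.5);save(s,'side2c.png')"
```

```text
before [0.2274 0.1675 0.1545 0.1492]
now top [   nan 0.1197    nan    nan]
before [   nan 0.1687    nan    nan]
now side [0.1844 0.1205 0.1082 0.1045]
  return _methods._mean(a, axis=axis, dtype=dtype,
  ret = ret.dtype.type(ret / rcount)
```

View pics/side2c.png

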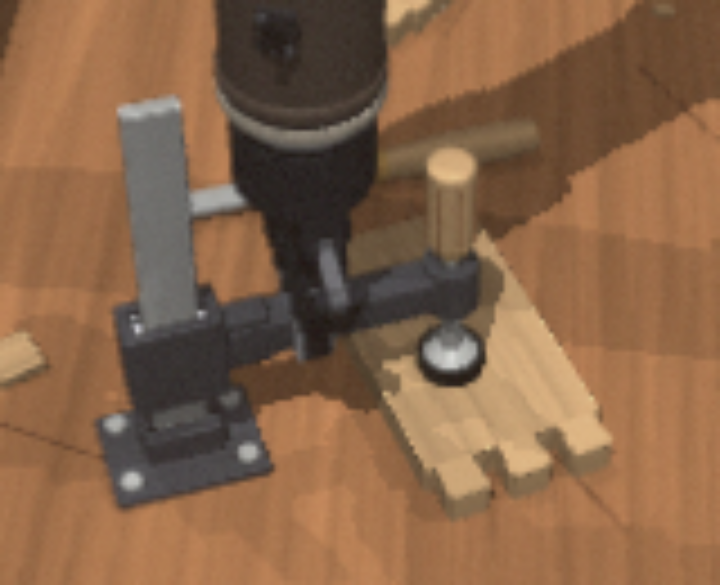

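The foot stands on the board at (452,352). The sleeve has dropped about 48 mm and the handle only about 43 mm, so the arm is tilted roughly 0.03 rad, as wanted. Letting go.

>>> {"method": "servo_tool", "body": {
  "commands": [
    [0.6,[0,0,-0.1],[0,0,0]],
    [0.6,[0,0,-0.2],[0,0,0]],
    [0.6,[0,0,-0.2],[0,0,0]],
    [0.6,[0,0,-0.2],[0,0,0]],
    [0.6,[0,0,-0.2],[0,0,0]]
  ]
}}

```text
time: 6.48
tool_pos: [0.5781, 0.08, 0.087]
tool_rot: [0.983, 0.182, -0.001, -0.0]
force: [-0.5, -0.0, -0.7]
grip_width: 0.0512
gripper_force: 0.0
```

>>> {"method": "servo_tool", "body": {
  "commands": [
    [0.6,[0,0,-4],[0,0,0]],
    [0.6,[0,0,-8],[0,0,0]],
    [0.6,[0,0,-12],[0,0,0]],
    [0.6,[0,0,-16],[0,0,0]],
    [0.6,[0,0,-16],[0,0,0]]
  ]
}}

```text
time: 6.9
tool_pos: [0.582, 0.0814, 0.2557]
tool_rot: [0.983, 0.182, 0.006, -0.0]
force: [0.4, 1.4, 0.6]
grip_width: 0.0512
gripper_force: 0.0
```

```bash
python3 - <<'E'
from h import *
s=snap('side'); P,C=cloud(s,255,400,185,320)
bar=np.array([.653,.108]); ax=np.array([.9336,.3584])
r=-(P[:,:2]-bar)@ax; l=(P[:,:2]-bar)@[-ax[1],ax[0]]; z=P[:,2]
m=(abs(r-.16)<.03)&(abs(l)<.03)&(z>.17)&(z<.2); q=P[m]
print('handle z hist',np.histogram(z[(abs(r-.16)<.02)&(abs(l)<.02)],bins=np.arange(.1,.2,.005)))
t=q[q[:,2]>.178]; print(cv2.minEnclosingCircle((t[:,:2]*1000).astype(np.float32)),np.median(t[:,2]))
print('sleeve',np.median(z[(abs(r)<.03)&(abs(l)<.016)&(z>.11)&(z<.13)]),'near',np.median(z[(abs(l)<.007)&(r>.035)&(r<.055)&(z>.09)]),'far',np.median(z[(abs(l)<.007)&(r>.105)&(r<.13)&(z>.09)&(z<.12)]))
print(snap('top')['T'].shape)
s=load('top');P,C=cloud(s,225,350,150,290);r=-(P[:,:2]-bar)@ax; l=(P[:,:2]-bar)@[-ax[1],ax[0]]; z=P[:,2]
t=P[(abs(r-.16)<.03)&(abs(l)<.03)&(z>.172)&(z<.2)]; print(len(t),cv2.minEnclosingCircle((t[:,:2]*1000).astype(np.float32)) if len(t) else 0,np.median(t[:,2]))
goto([.501,.0495,.158],21)
E
```

```text
handle z hist (array([15, 53, 33,  2,  5,  8, 16, 18, 14, 18, 16, 19, 20, 13, 15, 24, 59,
       22,  0]), array([0.1  , 0.105, 0.11 , 0.115, 0.12 , 0.125, 0.13 , 0.135, 0.14 ,
       0.145, 0.15 , 0.155, 0.16 , 0.165, 0.17 , 0.175, 0.18 , 0.185,
       0.19 , 0.195]))
((505.2836608886719, 51.8463249206543), 13.98102855682373) 0.18367558299463005
sleeve 0.11797550589392791 near 0.10794039705826608 far 0.10412168167139119
(4, 4)
0 0 nan
t 7.0 pos [0.5795 0.0803 0.2493] F [ 0.3 -0.9 -0.5] M [-0.02  0.03 -0.  ] w 0.0512 q [ 0.05  0.4  -0.38  1.65  0.16  1.13 -1.58]
shift cm [-8.46  0.05  9.1 ] turn [ 0.001 -0.003  0.   ]
  return _methods._mean(a, axis=axis, dtype=dtype,
  ret = ret.dtype.type(ret / rcount)
```

>>> {"method": "servo_tool", "body": {
  "commands": [
    [0.7,[-4,0,0],[0,-0.015,0]],
    [0.7,[-8.1,0,0],[0,-0.03,0]],
    [0.7,[-8.1,0,0],[0,-0.03,0]],
    [0.7,[-8.1,0,0],[0,-0.03,0]],
    [0.7,[-8.1,0,0],[0,-0.03,0]]
  ]
}}

```text
time: 7.42
tool_pos: [0.5029, 0.0508, 0.2468]
tool_rot: [0.983, 0.182, -0.015, 0.003]
force: [0.9, -0.2, 0.1]
grip_width: 0.0598
gripper_force: 0.0
```

```bash
python3 - <<'E'
from h import *
goto([.5046,.0508,.157],21)
E
```

```text
t 7.42 pos [0.5029 0.0508 0.2468] F [ 0.9 -0.2  0.1] M [-0.02 -0.09 -0.04] w 0.0598 q [ 0.1   0.29 -0.4   1.81  0.13  1.1  -1.54]
shift cm [0.44 0.06 8.97] turn [-0.     0.031 -0.   ]
```

>>> {"method": "servo_tool", "body": {
  "commands": [
    [0.7,[0.4,0,3],[0,0,0]],
    [0.7,[0.4,0,6],[0,0,0]],
    [0.7,[0.4,0,9],[0,0,0]],
    [0.7,[0.4,0,9],[0,0,0]],
    [0.7,[0.4,0,9],[0,0,0]]
  ]
}}

```text
time: 7.83
tool_pos: [0.5039, 0.0517, 0.1565]
tool_rot: [0.983, 0.183, -0.017, 0.002]
force: [1.0, 0.4, 0.2]
grip_width: 0.0597
gripper_force: 0.0
```

```bash
python3 - <<'E'
from h import *
goto([.5046,.0508,.157],21)
s=snap('side');s['image']=cv2.resize(np.ascontiguousarray(s['image'][180:310,250:410]),None,fx=4.5,fy=4.5);save(s,'side3c.png')
E
```

```text
t 7.83 pos [0.5039 0.0517 0.1565] F [1.  0.4 0.2] M [-0.03 -0.06 -0.05] w 0.0597 q [ 0.08  0.39 -0.38  1.92  0.18  0.9  -1.6 ]
shift cm [ 0.03  0.11 -0.05] turn [-0.001  0.034  0.001]
```

View pics/side3c.png

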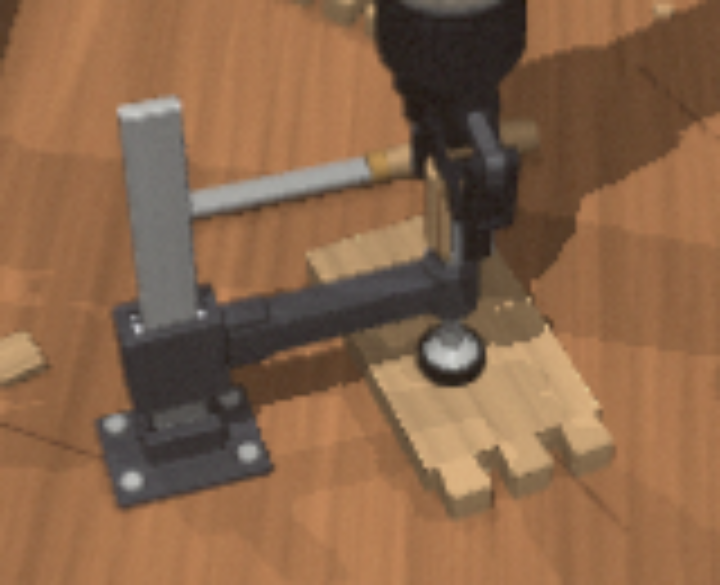

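The fingers straddle the handle at about (450,200) without touching the arm. The arm is still cocked up and the foot is on the board at (452,352). Closing on the handle.

>>> {"method": "servo_tool", "body": {
  "commands": [
    [0,[0,0,0],[0,0,0]],
    [0,[0,0,0],[0,0,0]],
    [0,[0,0,0],[0,0,0]],
    [0,[0,0,0],[0,0,0]],
    [0,[0,0,0],[0,0,0]]
  ],
  "newtons": 70
}}

```text
time: 8.3
tool_pos: [0.5056, 0.0515, 0.1593]
tool_rot: [0.983, 0.182, -0.013, 0.003]
force: [0.8, -0.9, 6.4]
grip_width: 0.0267
gripper_force: 68.3
```

```bash
cat > m.py <<'E'
from h import *
o=arm.get_obs(); r=R.from_quat(o['tool_rot']); print('t',o['time'],'pos',o['tool_pos'].round(4),'F',o['force'].round(1),'M',o['moment'].round(3),'Mz tool',r.inv().apply(o['moment']).round(3),'w',o['grip_width'].round(4),o['gripper_force'],'q7',o['joint_pos'][6].round(3),'yaw',r.as_euler('ZYX')[0].round(3))
E
python3 m.py
```

```text
Traceback (most recent call last):
  File "m.py", line 2, in <module>
    o=arm.get_obs(); r=R.from_quat(o['tool_rot']); print('t',o['time'],'pos',o['tool_pos'].round(4),'F',o['force'].round(1),'M',o['moment'].round(3),'Mz tool',r.inv().apply(o['moment']).round(3),'w',o['grip_width'].round(4),o['gripper_force'],'q7',o['joint_pos'][6].round(3),'yaw',r.as_euler('ZYX')[0].round(3))
                                                                                                                                                                                                       ^^^^^^^^^^^^^^^^^^^^^
AttributeError: 'float' object has no attribute 'round'
```

>>> {"method": "servo_tool", "body": {
  "commands": [
    [0,[0,0,-0.1],[0,0,0.05]],
    [0,[0,0,-0.2],[0,0,0.1]],
    [0,[0,0,-0.2],[0,0,0.15]],
    [0,[0,0,-0.2],[0,0,0.2]],
    [0,[0,0,-0.2],[0,0,0.2]]
  ]
}}

```text
time: 8.72
tool_pos: [0.5055, 0.0513, 0.1597]
tool_rot: [0.997, 0.082, -0.013, 0.004]
force: [6.0, -0.2, -13.3]
grip_width: 0.0264
gripper_force: 69.9
```

```bash
sed -i "s/o\['grip_width'\].round(4)/round(o['grip_width'],4)/" m.py; python3 m.py
```

```text
t 8.7167 pos [0.5055 0.0513 0.1597] F [  6.   -0.2 -13.3] M [ 0.018 -1.608  0.089] Mz tool [-0.246  1.59  -0.073] w 0.0264 69.89671468734741 q7 -1.775 yaw 0.163
```

>>> {"method": "servo_tool", "body": {
  "commands": [
    [0,[0,0,0.1],[0,0,0.05]],
    [0,[0,0,0.1],[0,0,0.1]],
    [0,[0,0,0.1],[0,0,0.15]],
    [0,[0,0,0.1],[0,0,0.2]],
    [0,[0,0,0.1],[0,0,0.2]]
  ]
}}

```text
time: 9.13
tool_pos: [0.5057, 0.0511, 0.1594]
tool_rot: [1.0, -0.018, -0.012, 0.006]
force: [5.3, -1.7, -4.5]
grip_width: 0.0259
gripper_force: 70.7
```

```bash
python3 m.py
```

```text
t 9.1333 pos [0.5057 0.0511 0.1594] F [ 5.3 -1.7 -4.5] M [-0.361 -1.205  0.236] Mz tool [-0.323  1.219 -0.214] w 0.0259 70.71285009384155 q7 -1.953 yaw -0.036
```

>>> {"method": "servo_tool", "body": {
  "commands": [
    [0,[0,0,0.05],[0,0,0.05]],
    [0,[0,0,0.05],[0,0,0.1]],
    [0,[0,0,0.05],[0,0,0.15]],
    [0,[0,0,0.05],[0,0,0.15]]
  ]
}}

```text
time: 9.47
tool_pos: [0.5058, 0.051, 0.1592]
tool_rot: [0.996, -0.092, -0.012, 0.007]
force: [4.3, -3.4, -0.4]
grip_width: 0.0262
gripper_force: 71.1
```

```bash
python3 m.py
```

```text
t 9.4667 pos [0.5058 0.051  0.1592] F [ 4.3 -3.4 -0.4] M [-0.694 -1.09   0.396] Mz tool [-0.491  1.204 -0.367] w 0.0262 71.08602404594421 q7 -2.086 yaw -0.184
```

>>> {"method": "servo_tool", "body": {
  "commands": [
    [0,[0,0,0],[0,0,0.05]],
    [0,[0,0,0],[0,0,0.1]],
    [0,[0,0,0],[0,0,0.1]],
    [0,[0,0,0],[0,0,0.1]]
  ]
}}

```text
time: 9.8
tool_pos: [0.5058, 0.0509, 0.1592]
tool_rot: [0.99, -0.14, -0.012, 0.007]
force: [4.6, -3.0, -0.9]
grip_width: 0.0266
gripper_force: 71.1
```

```bash
python3 m.py
```

```text
t 9.8 pos [0.5058 0.0509 0.1592] F [ 4.6 -3.  -0.9] M [-0.748 -1.061  0.344] Mz tool [-0.431  1.233 -0.313] w 0.0266 71.06024980545044 q7 -2.173 yaw -0.281
```

>>> {"method": "servo_tool", "body": {
  "commands": [
    [0,[0,0,0],[0,0,0.05]],
    [0,[0,0,0],[0,0,0.1]],
    [0,[0,0,0],[0,0,0.15]]
  ]
}}

```text
time: 10.05
tool_pos: [0.5057, 0.0507, 0.1591]
tool_rot: [0.977, -0.215, -0.011, 0.008]
force: [4.3, -3.9, -1.1]
grip_width: 0.0265
gripper_force: 70.9
```

```bash
python3 m.py
```

```text
t 10.05 pos [0.5057 0.0507 0.1591] F [ 4.3 -3.9 -1.1] M [-0.935 -1.197  0.649] Mz tool [-0.357  1.492 -0.612] w 0.0265 70.9343433380127 q7 -2.309 yaw -0.433
```

>>> {"method": "servo_tool", "body": {
  "commands": [
    [0,[0,0,0],[0,0,0]],
    [0,[0,0,0],[0,0,0]]
  ]
}}

```text
time: 10.22
tool_pos: [0.5057, 0.0507, 0.1591]
tool_rot: [0.977, -0.214, -0.011, 0.008]
force: [4.8, -3.5, -1.6]
grip_width: 0.0267
gripper_force: 71.0
```

```bash
python3 m.py
```

```text
t 10.2167 pos [0.5057 0.0507 0.1591] F [ 4.8 -3.5 -1.6] M [-0.891 -1.105  0.522] Mz tool [-0.356  1.387 -0.486] w 0.0267 70.9823226928711 q7 -2.307 yaw -0.431
```

>>> {"method": "servo_tool", "body": {
  "commands": [
    [0,[0,0,0],[0,0,0]],
    [0,[0,0,0],[0,0,0]]
  ]
}}

```text
time: 10.38
tool_pos: [0.5057, 0.0507, 0.159]
tool_rot: [0.977, -0.214, -0.011, 0.008]
force: [5.0, -4.0, -0.5]
grip_width: 0.0265
gripper_force: 71.0
```

```bash
python3 m.py; for i in 1 2 3; do python3 -c "
from h import *
s=imaging.snapshot('side')"; python3 m.py; done
```

```text
t 10.3833 pos [0.5057 0.0507 0.159 ] F [ 5.  -4.  -0.5] M [-0.899 -1.096  0.431] Mz tool [-0.366  1.38  -0.396] w 0.0265 70.98190784454346 q7 -2.307 yaw -0.431
t 10.4333 pos [0.5057 0.0507 0.159 ] F [ 4.6 -3.3 -1.2] M [-0.815 -1.124  0.501] Mz tool [-0.28   1.372 -0.468] w 0.0265 70.98167538642883 q7 -2.307 yaw -0.431
t 10.4833 pos [0.5057 0.0507 0.1591] F [ 3.4 -3.1  0.2] M [-0.93  -1.124  0.502] Mz tool [-0.384  1.42  -0.466] w 0.0266 70.98256945610046 q7 -2.307 yaw -0.431
t 10.5333 pos [0.5057 0.0507 0.1591] F [ 4.6 -3.4 -1.3] M [-0.934 -1.07   0.56 ] Mz tool [-0.412  1.373 -0.525] w 0.0265 70.98230481147766 q7 -2.307 yaw -0.431
```

Over several readings the holding moment averages about 0.47 N m, with 0.6 while turning, which means roughly 40–50 N of clamping. That is firm, so I'll release and retreat.

>>> {"method": "servo_tool", "body": {
  "commands": [
    [0.7,[0,0,0],[0,0,0]],
    [0.7,[0,0,0],[0,0,0]],
    [0.7,[0,0,0],[0,0,0]],
    [0.7,[0,0,0],[0,0,0]],
    [0.7,[0,0,0],[0,0,0]]
  ]
}}

```text
time: 10.95
tool_pos: [0.5042, 0.0516, 0.1582]
tool_rot: [0.977, -0.215, -0.013, 0.008]
force: [-0.5, -0.2, 0.1]
grip_width: 0.0595
gripper_force: 0.0
```

>>> {"method": "servo_tool", "body": {
  "commands": [
    [0.7,[0,0,-3],[0,0,0]],
    [0.7,[0,0,-7],[0,0,0]],
    [0.7,[0,0,-10],[0,0,0]],
    [0.7,[0,0,-13],[0,0,0]],
    [0.7,[0,0,-13],[0,0,0]]
  ]
}}

```text
time: 11.37
tool_pos: [0.5106, 0.0537, 0.294]
tool_rot: [0.977, -0.215, -0.008, 0.006]
force: [0.8, -0.2, -0.0]
grip_width: 0.0594
gripper_force: 0.0
```

```bash
python3 m.py; python3 - <<'E'
from h import *
A=load('topA'); B=snap('side')
P,C=cloud(B,255,400,185,320); bar=np.array([.653,.108]); ax=np.array([.9336,.3584])
r=-(P[:,:2]-bar)@ax; l=(P[:,:2]-bar)@[-ax[1],ax[0]]; z=P[:,2]
for n,m in dict(H=(abs(r-.16)<.02)&(abs(l)<.02)&(z>.178),sleeve=(abs(r)<.03)&(abs(l)<.016)&(z>.11)&(z<.13),near=(abs(l)<.007)&(r>.035)&(r<.055)&(z>.09),far=(abs(l)<.007)&(r>.105)&(r<.13)&(z>.09)&(z<.12)).items(): print(n,np.median(z[m]))
B['image']=cv2.resize(np.ascontiguousarray(B['image'][180:310,250:410]),None,fx=4.5,fy=4.5);save(B,'side4c.png')
E
```

```text
t 11.3667 pos [0.5106 0.0537 0.294 ] F [ 0.8 -0.2 -0. ] M [ 0.004 -0.106  0.021] Mz tool [ 0.048  0.095 -0.02 ] w 0.0594 0.0 q7 -2.271 yaw -0.433
H 0.1833970009381921
sleeve 0.11793544624110525
near 0.10846479061911207
far 0.10507614996996506
```

View pics/side4c.png

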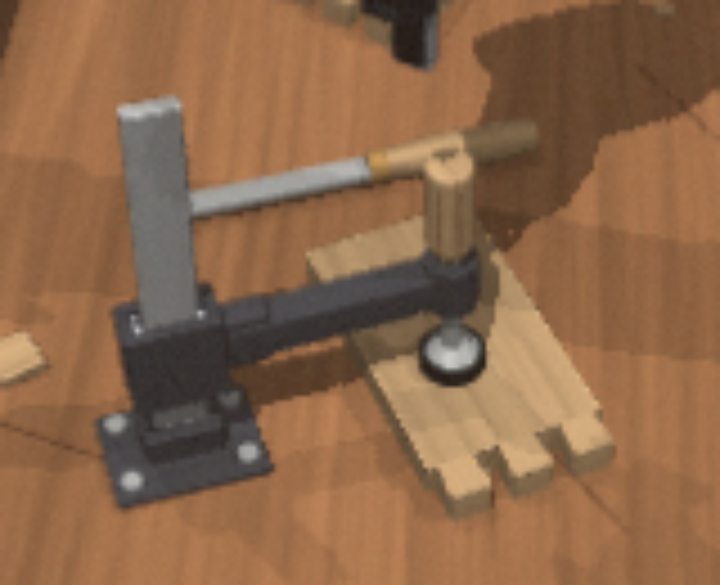

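The foot presses at (452,352), the arm is cocked up, the board corners have not moved and the gripper is clear. Handing in.

```bash
python3 -c "
from plant import arm
print(arm.close_job())"
```

```text
the job is handed in; nothing more can be done
None
```

I handed the job in with the board clamped at an estimated 40–50 N (from the handle moment), the arm jammed at about 0.03 rad, the screw turned about 0.8 rad, the board, chisel and near offcut where they were in the last picture, and the gripper clear; no verdict came back.

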